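# Lock the cover of a lamp control-gear box with its two quarter-turn fasteners

## Robot

A 7-joint arm with a two-finger parallel gripper is mounted at the origin on the work surface. World frame = base frame: x ahead of the robot, y to its left, z up, the work surface at z = 0. Lengths are in mm, angles in rad, forces in N, time in s.
With the tool pointing down it reaches from about 400 to 875 mm from the base axis. Payload 4.4 kg.
Tool frame: the origin (TCP) lies at the very end of the fingers, on their centre line; the grasp point (between the pads) lies 19 mm behind it; z points along the fingers, y is the line along which they close (so a half turn about z gives the same grasp; the last joint's range is limited). The gripper opens to 85 mm and grips with 20 to 120 N. Pads are 22 mm wide; open, the fingers measure 114 mm over their backs; the gripper's body (76 mm by 85 mm) begins 54 mm behind the grasp point. The pads swing forward as they close: fully open they stand 13 mm farther back than shut.
Start: joints at [-0.066, 0.628, 0.038, 1.517, -0.027, 0.996, -0.02], TCP at [650.014, 0.028, 205.613] pointing down, gripper open.
Joint ranges: [-3.06, 3.06], [-0.37, 2.12], [-1.25, 1.32], [0.18, 2.47], [-1.1, 4.24], [0.23, 1.98], [-2.94, 2.94]. Speed limits (rad/s): [2.57, 2.57, 3.14, 3.14, 3.14, 3.14, 3.14].

## Interface

Orientations are given as [roll, pitch, yaw] about the fixed x, y, z axes, in that order (R = Rz(yaw) Ry(pitch) Rx(roll)).
In Python, from cell import sensors, get_image, camera_params, order gives the robot as it stands.
- The arm moves only by the shell command python3 -m inch 'ROWS' [OPENING]. ROWS is JSON, a list that holds one entry, the list of rows, each a list of 4 numbers: the shift along the tool's x, y, z in cm, then the turn about the tool's z in degrees. A call has 1 to 8 rows; each row is the pose to reach, as a shift and turn from the pose commanded when the call began, along the tool's axes at that moment; what a row does not reach only later rows make up. A row lasts 1/12 s, in which the tool goes at most 41.7 mm and 7.16 degrees, less where a joint would pass 70% of its speed; a pose out of reach is approached as far as the arm can. A call with a gripper value outside its range is refused whole. OPENING is the finger opening in cm, from 0 to 8.54, set as the call begins (- or left out, the last holds). The fingers move at their own pace and stop on an object; the grip force is fixed at half the most. Time passes only in rows, so rows that repeat a pose let the fingers close. It gives the time, the measured TCP pose, the force, the opening and the grip force at its end, in the units of the state.
- sensors.read_state(): the state, without advancing time (a new reading comes with each control period).
- get_image(name): name is "scene" or "side" or "wrist"; returns the picture (384x512x3 uint8, blue, green, red); there is no depth.
- camera_params(name): a dict with "mtx" (3x3 intrinsics, pixels), "rvec" (rotation vector, rad) and "tvec" (3), from world to camera coordinates, as OpenCV has them. Camera axes: x right, y down, z forward; pixel columns grow to the right and rows downward; lengths in mm; the calibration is good to about 2 mm. A picture is of the moment at which its call begins: read the wrist's pose just before it. camera_params takes no time and is no camera call; for the wrist camera it gives the pose at the moment of the call.
- order.finish_job(): hands the job in; it is judged then, once.
The state is a dict: "clock": time; "qpos": joint angles; "qd": joint speeds; "tau": joint torques, N m; "eef_pos": TCP position; "tool_rot": TCP orientation; "force": force on the tool from outside, world axes, zero at the start; "torque": the same for the moment, N m; "width": finger opening in mm; "gripper_force": force on a finger pad.
Only numpy, scipy, OpenCV 4.12 (cv2) and the standard library are available. Lean on these libraries where they do the work, as an engineer would, in place of code of your own. Each camera call takes 0.05 s, during which the arm holds its last target. There are 200 camera calls.

## Task

Push the raised cover of the grey control-gear box down onto its seal with the fingertips. Then set a fingertip in the slot of each of the two black quarter-turn fasteners near the cover's free edge and turn it clockwise (seen from above) fully to its stop, so that the cover is locked flush, and take the hand away. Touch the box with the fingers only; nothing is lifted or carried: do not swing the cover further open, and leave the other things on the bench where they are.

Things in the scene. Friction and masses are not known exactly. Their poses are not given: they have to be found in the camera images.
- enclosure: Light grey sheet-metal control-gear box, 220 (x) by 300 (y) mm, screwed to a 280 by 360 by 12 mm plywood board fixed to the bench. Origin: centre of the board's underside, on the bench. x points from the cover's free edge to its hinge, y to the left, z up. The hinge line runs along y at x = +110, z = 88 mm. The shut cover's top face is 91 mm above the bench.
- cover (a joint): Angle (rad) of the hinged cover: 0 = flush shut, grows as its free edge rises; starts at 0.3 to 0.6. A 3 mm sheet, 220 mm from hinge to free edge, 300 mm wide, light; a friction hinge keeps it where it is left (a few N at the edge move it).
- cover_edge (a point): Middle of the cover's free edge, on its top face; moves with the cover. A foam seal lies under this edge: it is met 5 mm before flush (0.024 rad) and takes about 12 N at the edge to squeeze flat, so a cover pushed down and let go stands 3 to 5 mm proud here until the cams draw it flush.
- fastener_left (a joint): Turn (rad) of the left fastener: 0 = open, 1.571 = locked, at its stop; grows clockwise seen from above; starts at 0 to 0.3. A fingertip turns it by pushing a side wall of the slot away from the axis: 0.1 Nm, up to 0.3 Nm while its cam under the cover squeezes the seal; it stays where it is left. The cam catches only when the cover lies down on its seal.
- fastener_right (a joint): Turn (rad) of the right fastener, like the left one.
- fastener_left_slot (a point): On the left fastener's turning axis, at its slot's floor (95 mm above the bench, cover shut). A black dial, 72 mm across, 15 mm above that floor, 170 mm from the hinge line, 95 mm left (+y) of the cover's middle. The slot, 30 mm wide, bare-metal floor, crosses it through the axis, open at both ends, along this point's y: parallel to the free edge at 0, across it when locked.
- fastener_right_slot (a point): The same point of the right fastener, an equal dial 95 mm to the right (-y) of the cover's middle; its slot too runs along this point's y axis.
- pendant_a: Pendant lamp, clear egg-shaped glass shade with a black cap, 98 mm across and 170 mm tall, standing loose on the bench beside the box; origin at the centre of its foot. Leave it alone.
- pendant_b: A second pendant lamp like it. Leave it alone.
- pendant_c: A third pendant lamp like it. Leave it alone.
- screw_jar: Dark metal screw jar with a white cap, 64 mm across and 75 mm tall, loose; origin at the centre of its foot. Leave it alone.
- screwdriver_a: Screwdriver 190 mm long, lying loose between the robot and the box; along its x. Leave it alone.
- screwdriver_b: Screwdriver 160 mm long, lying loose; along its x. Leave it alone.
- caliper: Steel caliper 220 mm long, lying loose; origin at the middle of its beam. Leave it alone.

How it is judged (in metres and radians):
On the way, in this order (a step that is already met when the one before it is completed fails the run):
1. the cover is pushed down onto its seal, with both fasteners still open (value of joint cover below 0.03 rad and value of joint each of fastener_left, fastener_right below 0.6 rad), for 0.2 s.
2. one fastener is turned clockwise to its stop (value of joint any of fastener_left, fastener_right above 1.4 rad), for 0.2 s.
3. both fasteners are turned to their stops and the cover is drawn flush (value of joint each of fastener_left, fastener_right above 1.4 rad and value of joint cover below 0.012 rad), for 0.2 s.
At the end, for the whole second after the job is handed in: Both fasteners stand within 10 degrees of their locked stops (over 1.4 rad) and the cover is flush (under 0.012 rad, 2.6 mm at its free edge) and at rest (all of step 3 and velocity of joint cover below 0.05 rad/s); the robot touches nothing.
It fails at once if the cover is lifted or swung further open (past 0.75 rad) (value of joint cover above 0.75 rad).
It fails at once if another thing on the bench is pushed, lifted or carried more than 30 mm (distance of any of pendant_a, pendant_b, pendant_c, screw_jar, screwdriver_a, screwdriver_b, caliper from where it was at the start of the episode above 0.03 m).
It fails at once if a pendant lamp is knocked over (angle between any of pendant_a, pendant_b, pendant_c's own z axis and vertical above 0.4 rad).
It fails at once if the box, its cover or a fastener is pressed with something other than the fingers (over 10 N) (contact force between the arm and enclosure above 10 N).
It also fails if it takes over 58 s, if anything falls off the work surface, if the arm or the gripper's body presses on something with over 40 N, if the wrist force passes 120 N, or if a joint passes its speed limit or range.

## Working session

There is one attempt and no reset: what is moved stays moved. The work goes in short steps, Python scripts to look and compute and a shell command to move; the robot and the scene stay as the last step left them, time stands still between calls to the robot, and variables do not carry over. Pictures are saved under pics/ and viewed, at most 10 in all, crops included, and the job is handed in when it is done.

```bash
ls; mkdir -p pics
python3 - <<'E'
from cell import sensors,get_image,camera_params
import cv2,numpy as np
s=sensors.read_state();print(s['clock'],s['eef_pos'],s['tool_rot'],s['width'])
a=get_image('scene');b=get_image('side')
cv2.imwrite('pics/scene.png',a);cv2.imwrite('pics/side.png',b)
for n in('scene','side'):
    p=camera_params(n);R=cv2.Rodrigues(np.array(p['rvec'],float))[0];print(n,-R.T@np.array(p['tvec']).ravel(),R[2],p['mtx'])
E
```

```text
pics
0.0 [6.49325496e+02 3.98234152e-03 2.04690240e+02] [-3.13968666e+00  5.38493325e-05  1.57079480e+00] 85.27309711831123
scene [1032.57764314  415.02393356  896.26485284] [-0.45394032 -0.39798954 -0.7972092 ] [[404.9973929    0.         250.22936512]
 [  0.         404.9973929  193.67957981]
 [  0.           0.           1.        ]]
side [  94.75720145 -645.10435361  724.64376925] [ 0.46619496  0.63116088 -0.6199179 ] [[462.11158664   0.         256.27652956]
 [  0.         462.11158664 192.18610378]
 [  0.           0.           1.        ]]
```

View pics/scene.png

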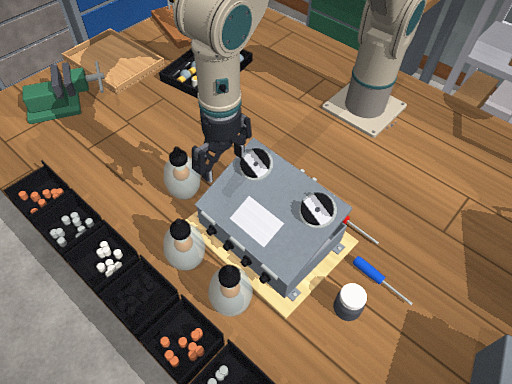

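View pics/side.png

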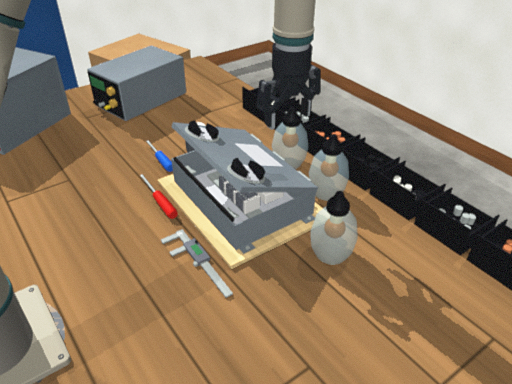

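The scene picture shows the left dial at (318,209), the right dial at (257,163), lamps at (180,170), (183,243), (230,290). The side picture shows the left dial at (203,130) and the right at (247,170), cover clearly open; the arm's hand is over the hinge side.

```bash
cat > h.py <<'E'
import cv2,numpy as np
from cell import sensors,get_image,camera_params
def cam(n):
    p=camera_params(n);R=cv2.Rodrigues(np.array(p['rvec'],float))[0];t=np.array(p['tvec'],float).reshape(3,1)
    return np.array(p['mtx']),R,t
def tri(a,b,pa,pb):
    P=[]
    for n in(a,b):
        K,R,t=cam(n);P.append(K@np.hstack([R,t]))
    X=cv2.triangulatePoints(P[0],P[1],np.array(pa,float).reshape(2,1),np.array(pb,float).reshape(2,1))
    return (X[:3]/X[3]).ravel()
def ray(n,px,z):
    K,R,t=cam(n);c=(-R.T@t).ravel();d=R.T@np.linalg.inv(K)@np.array([px[0],px[1],1.]);return c+d*(z-c[2])/d[2]
def dial(img,px,r=26,thr=45):
    x,y=px;m=np.zeros(img.shape[:2],np.uint8);cv2.circle(m,(int(x),int(y)),r,255,-1)
    k=((img.max(2)<thr)*255).astype(np.uint8)&m
    n,l,st,c=cv2.connectedComponentsWithStats(k)
    keep=np.zeros_like(k)
    for i in range(1,n):
        if st[i,4]>25: keep[l==i]=255
    pts=cv2.findNonZero(keep);h=cv2.convexHull(pts);e=cv2.fitEllipse(h);return e,len(pts)
E
python3 - <<'E'
from h import *
a=cv2.imread('pics/scene.png');b=cv2.imread('pics/side.png')
C=[]
for nm,p,q in(('L',(318,209),(203,130)),('R',(257,163),(247,170))):
    e,n=dial(a,p,22);f,m=dial(b,q,20);X=tri('scene','side',e[0],f[0]);C.append(X);print(nm,e,n,f,m,X)
d=C[0]-C[1];print(np.linalg.norm(d),np.degrees(np.arctan2(-d[0],d[1])))
for n,p,z in(('scene',(180,190),0),('scene',(183,262),0),('scene',(230,305),0),('scene',(350,315),0)):print(p,ray(n,p,z))
E
```

```text
L ((316.4271545410156, 208.5145263671875), (31.509366989135742, 31.89657211303711), 106.97607421875) 356 ((202.74334716796875, 129.34207153320312), (13.876205444335938, 31.557727813720703), 108.5077133178711) 201 [550.20885845 185.50967431 169.17785149]
R ((253.07261657714844, 161.7779083251953), (28.152606964111328, 34.99317932128906), 126.46662902832031) 302 ((247.61129760742188, 168.61236572265625), (16.888181686401367, 34.3982048034668), 110.66635131835938) 299 [543.63698012  -6.83790202 170.23593242]
192.4627216917846 -1.956845421970393
(180, 190) [ 646.3545346  -184.05244615    0.        ]
(183, 262) [790.260609   -11.17415636   0.        ]
(230, 305) [790.68008951 149.80444487   0.        ]
(350, 315) [622.70271974 366.26412053   0.        ]
```

Run:
```python
import cv2,numpy as np
a=cv2.imread('pics/scene.png')[130:330,150:390];b=cv2.imread('pics/side.png')[100:280,130:350]
cv2.imwrite('pics/c.png',np.hstack([cv2.resize(a,(400,400*200//240),interpolation=2).copy() if 0 else cv2.resize(a,(400,330),interpolation=2),cv2.resize(b,(400,330),interpolation=2)]))
```

```text
(no output)
```

View pics/c.png

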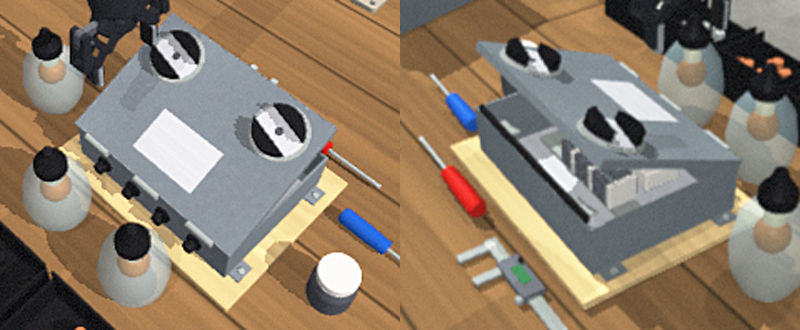

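The crop confirms the dials are light-rimmed black with slots about parallel to the free edge, the cover is ~0.37 rad open, and the fingers are clear of the lamps. The shut hinge line comes to x≈697, mid y≈89. I'll close the fingers and move above the cover edge's middle.

```bash
python3 -m inch '[[[2.2,-3.5,0,0],[4.5,-7,0,0],[6.7,-10.5,0,0],[8.9,-14.2,0,0],[8.9,-14.2,0,0],[8.9,-14.2,0,0],[8.9,-14.2,0,0]]]' 0; python3 -m inch '[[[0,0,1,0],[0,0,2,0],[0,0,3,0],[0,0,4,0],[0,0,5,0],[0,0,6,0],[0,0,7,0],[0,0,8,0]]]'
```

```text
clock: 0.68
eef_pos: [508.7, 88.9, 205.9]
tool_rot: [3.14, 0.0, 1.571]
force: [0.2, 0.1, 0.2]
width: 0.7
gripper_force: 0.0
clock: 1.35
eef_pos: [507.9, 89.0, 124.4]
tool_rot: [-3.141, 0.0, 1.571]
force: [-0.7, -0.7, 1.4]
width: 0.5
gripper_force: 0.4
```

```bash
python3 -m inch '[[[0,0,0.6,0],[0,0,1.2,0],[0,0,1.8,0],[0,0,2.3,0],[0,0,2.7,0],[0,0,3,0],[0,0,3.2,0],[0,0,3.2,0]]]'; python3 -m inch '[[[0,0,0.1,0],[0,0,0.2,0],[0,0,0.2,0],[0,0,0.2,0],[0,0,0.2,0]]]'
python3 - <<'E'
from h import *
cv2.imwrite('pics/side2.png',get_image('side'))
E
```

```text
clock: 2.02
eef_pos: [508.0, 89.0, 93.4]
tool_rot: [-3.141, 0.0, 1.571]
force: [-1.1, 0.4, 0.1]
width: -0.0
gripper_force: 0.0
clock: 2.43
eef_pos: [508.1, 89.1, 91.7]
tool_rot: [3.141, -0.0, 1.571]
force: [0.4, 0.3, -0.1]
width: -0.1
gripper_force: 0.0
```

View pics/side2.png

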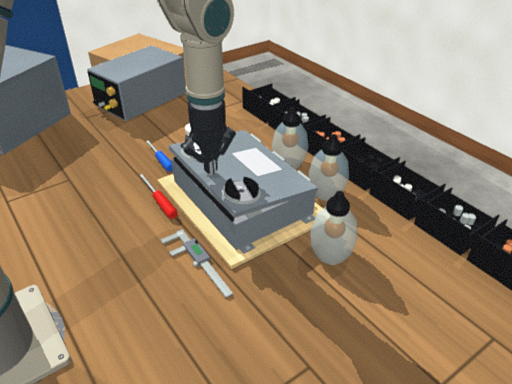

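The picture shows the cover nearly shut, the tip at (212,170) on it, right dial at (241,189); no seal force yet, so press further.

```bash
python3 -m inch '[[[0,0,0.1,0],[0,0,0.2,0],[0,0,0.2,0],[0,0,0.2,0]]]';python3 -m inch '[[[0,0,0.1,0],[0,0,0.2,0],[0,0,0.2,0],[0,0,0.2,0]]]'
```

```text
clock: 2.82
eef_pos: [508.0, 89.0, 89.5]
tool_rot: [-3.141, 0.0, 1.571]
force: [0.2, -0.6, 0.1]
width: 0.0
gripper_force: 0.0
clock: 3.15
eef_pos: [508.0, 89.0, 87.5]
tool_rot: [-3.141, 0.0, 1.571]
force: [-0.2, -0.1, -0.1]
width: 0.2
gripper_force: 0.0
```

Run:
```python
from h import *
a=get_image('scene')[110:300,170:370];b=get_image('side')[110:260,140:340]
cv2.imwrite('pics/c2.png',np.hstack([cv2.resize(a,(400,380),interpolation=2),cv2.resize(b,(400,380),interpolation=2)]))
for n in('scene','side'):
    K,R,t=cam(n);p=K@(R@np.array([[508],[89],[87.5]])+t);print(n,(p[:2]/p[2]).ravel())
```

```text
scene [290.45800789 195.6815253 ]
side [210.72775707 183.73389912]
```

View pics/c2.png

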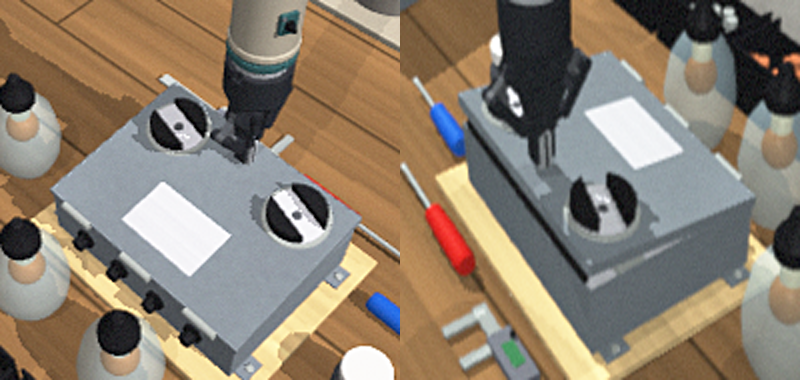

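The scene crop shows the tip at about (295,190) full-image and the side crop at (211,175), both higher than the TCP projection; the cover still stands a little open.

Run:
```python
from h import *
print(tri('scene','side',(295,190),(211,175)), sensors.read_state()['force'])
a=get_image('scene');b=get_image('side')
C=[]
for nm,p,q in(('L',(318,217),(196,147)),('R',(259,172),(242,190))):
    e,n=dial(a,p,18);f,m=dial(b,q,20);X=tri('scene','side',e[0],f[0]);C.append(X);print(nm,e,n,f,m,X)
```

```text
[507.5887827   92.82675168 111.39219887] [0.0252956  0.35275887 0.14404427]
L ((317.97052001953125, 216.27273559570312), (28.141632080078125, 30.176513671875), 93.15486145019531) 324 ((199.58804321289062, 145.48190307617188), (31.75693130493164, 38.027587890625), 155.4510955810547) 616 [538.81134238 187.67055462 127.9762634 ]
R ((258.5163879394531, 171.59791564941406), (25.37981605529785, 27.842350006103516), 85.50472259521484) 286 ((240.9307098388672, 189.4420623779297), (22.677383422851562, 33.46409225463867), 95.56747436523438) 324 [526.90387386  -3.90570532 121.53639921]
```

```bash
python3 -m inch '[[[0,0,0.1,0],[0,0,0.2,0],[0,0,0.3,0],[0,0,0.3,0],[0,0,0.3,0]]]';python3 -m inch '[[[0,0,0.1,0],[0,0,0.2,0],[0,0,0.3,0],[0,0,0.3,0],[0,0,0.3,0]]]'
```

```text
clock: 3.77
eef_pos: [508.0, 89.0, 84.5]
tool_rot: [-3.141, -0.0, 1.571]
force: [-0.0, -1.6, 0.2]
width: -0.0
gripper_force: 0.0
clock: 4.18
eef_pos: [508.0, 89.0, 81.5]
tool_rot: [-3.142, -0.0, 1.571]
force: [-0.3, 1.1, -0.5]
width: 0.1
gripper_force: 0.0
```

```bash
python3 -m inch '[[[0,0,0.1,0],[0,0,0.2,0],[0,0,0.3,0],[0,0,0.3,0],[0,0,0.3,0]]]';python3 -m inch '[[[0,0,0.1,0],[0,0,0.2,0],[0,0,0.2,0],[0,0,0.2,0]]]'
python3 - <<'E'
from h import *
a=get_image('scene')[110:300,170:370];b=get_image('side')[110:260,140:340]
cv2.imwrite('pics/c3.png',np.hstack([cv2.resize(a,(400,380),interpolation=2),cv2.resize(b,(400,380),interpolation=2)]))
E
```

```text
clock: 4.6
eef_pos: [508.0, 89.0, 78.5]
tool_rot: [3.142, 0.0, 1.571]
force: [-0.4, -0.6, -0.3]
width: 0.1
gripper_force: 0.0
clock: 4.93
eef_pos: [508.0, 89.0, 76.5]
tool_rot: [-3.142, 0.0, 1.571]
force: [0.8, -0.6, 0.4]
width: 0.2
gripper_force: 0.0
```

View pics/c3.png

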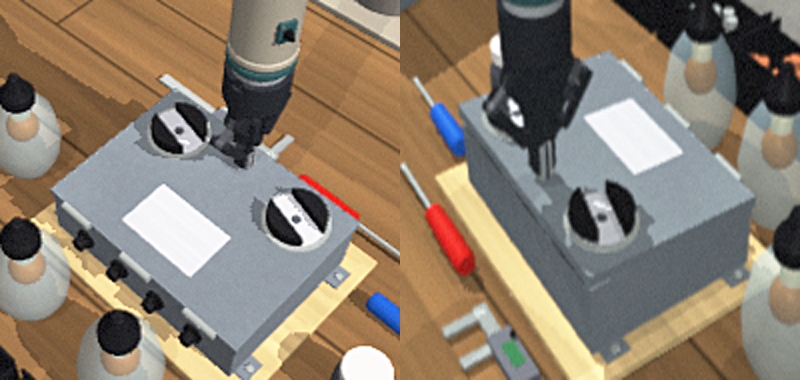

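The cover now looks down to its edge in both crops (gap gone at (590,275) in the side crop). I'll press slightly more and check forces.

```bash
S='from h import *
s=sensors.read_state();print(np.round(s["tau"],2),np.round(s["force"],1))'; python3 -c "$S"; python3 -m inch '[[[0,0,0.1,0],[0,0,0.2,0],[0,0,0.2,0],[0,0,0.2,0]]]'; python3 -c "$S"
```

```text
[-0.000e+00 -4.831e+01  9.600e-01 -1.111e+01  1.000e-02 -0.000e+00
 -0.000e+00] [-0.3  0.1 -0.3]
clock: 5.37
eef_pos: [508.0, 89.0, 74.5]
tool_rot: [-3.142, -0.0, 1.571]
force: [-0.1, -0.0, -0.7]
width: 0.5
gripper_force: 0.0
[-0.000e+00 -4.840e+01  9.600e-01 -1.102e+01  1.000e-02 -1.000e-02
  0.000e+00] [-0.1 -0.  -0.7]
```

```bash
for i in 1 2 3; do python3 -m inch '[[[0,0,0.1,0],[0,0,0.1,0],[0,0,0.1,0]]]' | egrep 'eef|force:'; python3 -m inch '[[[0,0,0.1,0],[0,0,0.1,0]]]' | egrep 'eef|force:'; done
python3 - <<'E'
from h import *
a=get_image('scene');b=get_image('side')
for nm,p,q in(('L',(318,217),(196,147)),('R',(259,172),(241,195))):
    e,n=dial(a,p,18);f,m=dial(b,q,20);X=tri('scene','side',e[0],f[0]);print(nm,e,f,X)
E
```

```text
eef_pos: [508.0, 89.0, 73.5]
force: [-0.4, 0.2, 0.8]
gripper_force: 0.0
eef_pos: [508.0, 89.0, 72.5]
force: [0.1, 0.2, -0.2]
gripper_force: 0.0
eef_pos: [508.0, 89.0, 71.5]
force: [0.4, 0.5, -0.2]
gripper_force: 0.0
eef_pos: [508.0, 89.0, 70.5]
force: [0.7, -1.1, -0.4]
gripper_force: 0.0
eef_pos: [508.0, 89.1, 69.6]
force: [-0.5, -0.6, 0.4]
gripper_force: 0.0
eef_pos: [508.0, 89.0, 68.7]
force: [-1.2, 0.5, 1.3]
gripper_force: 0.7
L ((317.60296630859375, 219.51248168945312), (27.14225959777832, 29.993757247924805), 98.29165649414062) ((197.65296936035156, 146.5591583251953), (36.26351547241211, 39.29177474975586), 164.2378692626953) [538.934924   192.39809618 121.48985903]
R ((259.00341796875, 175.17559814453125), (24.005659103393555, 27.746068954467773), 89.2520523071289) ((240.16409301757812, 195.75558471679688), (24.075910568237305, 33.78144836425781), 90.5651626586914) [524.54299707  -3.86121251 105.46569773]
```

```bash
for i in 1 2; do python3 -m inch '[[[0,0,0.1,0],[0,0,0.1,0],[0,0,0.1,0]]]' | egrep 'eef|force:'; python3 -m inch '[[[0,0,0.1,0],[0,0,0.1,0]]]' | egrep 'eef|force:'; done;python3 -c 'from h import *
s=sensors.read_state();print(np.round(s["tau"],2),np.round(s["force"],1),s["clock"])'
```

```text
eef_pos: [508.0, 89.0, 67.8]
force: [-0.5, -0.1, 5.0]
gripper_force: 2.2
eef_pos: [508.0, 89.1, 66.9]
force: [-1.6, -0.6, 6.7]
gripper_force: 2.9
eef_pos: [508.0, 89.1, 66.1]
force: [-1.4, -0.6, 8.1]
gripper_force: 4.0
eef_pos: [508.0, 89.1, 65.4]
force: [-2.2, 0.0, 10.3]
gripper_force: 5.3
[ 6.000e-02 -4.391e+01  9.400e-01 -1.045e+01  4.000e-02 -8.800e-01
 -0.000e+00] [-2.2  0.  10.3] 7.55
```

```bash
python3 -m inch '[[[0,0,-1,0],[0,0,-3,0],[0,0,-5,-7],[0,-1,-7,-14],[0,-2,-9,-21],[0,-3,-10,-28],[0,-4,-10,-35],[0,-4,-10,-42]]]' 3 | egrep 'clock|eef|rot|force'
python3 -m inch '[[[0,0,0,-7],[0,0,0,-14],[0,0,0,-21],[0,0,0,-28],[0,0,0,-35],[0,0,0,-42],[0,0,0,-48],[0,0,0,-48]]]' | egrep 'clock|eef|rot|width'
python3 - <<'E'
from h import *
print(sensors.read_state()['eef_pos']);K,R,t=cam('wrist');print((-R.T@t).ravel(),R[2])
a=get_image('wrist');b=get_image('scene');c=get_image('side')
for n,i in(('w1',a),('s1',b),('d1',c)):cv2.imwrite(f'pics/{n}.png',i)
cv2.imwrite('pics/all1.png',np.hstack([cv2.resize(a,(400,300)),cv2.resize(b[110:300,170:370],(400,300))]))
E
```

```text
clock: 8.22
eef_pos: [466.4, 89.0, 165.6]
tool_rot: [-3.141, 0.0, 2.31]
force: [-0.3, -0.6, -0.4]
gripper_force: 0.0
clock: 8.88
eef_pos: [468.1, 88.8, 164.7]
tool_rot: [3.141, 0.0, -3.139]
width: 29.9
[468.08033467  88.84546503 164.67586333]
[394.13743452  87.82766482 333.17887328] [ 2.91285184e-01  8.97180482e-04 -9.56635843e-01]
```

View pics/all1.png

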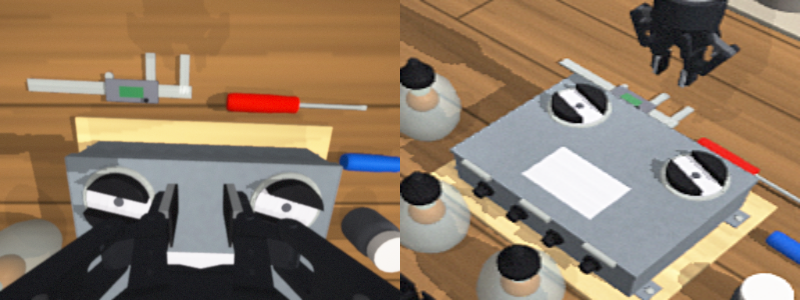

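The wrist view shows the right dial's axis hole at (119,208) and the left dial's at (287,208) (×1.28 in full size), slots nearly along y with a small clockwise turn; the cover is down.

Run:
```python
from h import *
# camera pose as printed at the picture = current (arm still)
a=cv2.imread('pics/w1.png');b=cv2.imread('pics/s1.png')
g=cv2.cvtColor(a,6)
for nm,p in(('R',(152,266)),('L',(367,266))):
    w=g[p[1]-9:p[1]+10,p[0]-9:p[0]+10].astype(float);k=np.clip(190-w,0,None)*(w<170);yy,xx=np.mgrid[-9:10,-9:10]
    lab=k>0;n,l,st,c=cv2.connectedComponentsWithStats(lab.astype(np.uint8));
    i=1+np.argmin([np.hypot(*(c[j]-9)) for j in range(1,n)]);u=(p[0]-9+c[i][0],p[1]-9+c[i][1])
    print(nm,'dot',u,st[i,4],'wrist',ray('wrist',u,98))
    # slot: bright pixels
    m=np.zeros_like(g);cv2.circle(m,p,44,255,-1);s=((g>185)*255).astype(np.uint8)&m
    n,l,st,c=cv2.connectedComponentsWithStats(s);j=l[p[1],p[0]+14] or 1+np.argmax(st[1:,4])
    pts=np.argwhere(l==j)[:,::-1];W=np.array([ray('wrist',q,98)[:2] for q in pts[::3]])
    r=cv2.minAreaRect(W.astype(np.float32));W0=W-W.mean(0);v=np.linalg.svd(W0,full_matrices=0)[2][0];v*=np.sign(v[1]);print(' slot rect',r,'dir cw deg',np.degrees(np.arctan2(v[0],v[1])),W.mean(0))
for u in((260-0,172),(318,217)): pass
K,R,t=cam('scene')
for u in((170+180/2,110+103*190/300),(170+296/2,110+175*190/300)):print('scene',u,ray('scene',u,98))
```

```text
R dot (np.float64(151.62337662337663), np.float64(259.7922077922078)) 77 wrist [525.76660746  -4.84099221  98.        ]
 slot rect ((527.6112060546875, -4.617012023925781), (34.30289840698242, 75.44047546386719), 1.5412216186523438) dir cw deg 11.140716623905194 [527.86173339  -6.84801005]
L dot (np.float64(366.3302752293578), np.float64(265.25688073394497)) 109 wrist [531.8151725  185.62630207  98.        ]
 slot rect ((534.2802734375, 183.97271728515625), (77.64584350585938, 26.063804626464844), 68.4200210571289) dir cw deg 17.71337477988313 [533.53560269 183.38308102]
scene (260.0, 175.23333333333335) [517.17097521  -5.16884154  98.        ]
scene (318.0, 220.83333333333331) [528.1571593  187.59128021  98.        ]
```

Run:
```python
from h import *
for cn,fn,C,r in(('wrist','w1',{'R':(152,262),'L':(367,265)},44),('scene','s1',{'R':(260,175),'L':(318,221)},17)):
    g=cv2.cvtColor(cv2.imread(f'pics/{fn}.png'),6)
    for nm,p in C.items():
        m=np.zeros_like(g);cv2.circle(m,p,r,255,-1);k=((g<55)*255).astype(np.uint8)&m
        n,l,st,c=cv2.connectedComponentsWithStats(k);o=np.argsort(-st[1:,4])[:3]+1
        print(cn,nm,[(st[i,4],c[i].round(1)) for i in o])
        A,B=[ray(cn,c[i],113)[:2] for i in o[:2]];d=A-B;d*=np.sign(d[0])
        print('  mid',(A+B)/2,'slot cw deg',np.degrees(np.arctan2(-d[1],d[0])),np.hypot(*d))
```

```text
wrist R [(np.int32(2081), array([149.5, 286.2])), (np.int32(1685), array([153.9, 239.1]))]
  mid [520.60175652   0.78431722] slot cw deg 10.71127382905238 44.78253275414836
wrist L [(np.int32(1617), array([359.7, 291.8])), (np.int32(1471), array([378. , 245.9]))]
  mid [526.97919729 181.7462455 ] slot cw deg 13.854221785975547 44.812019590466846
scene R [(np.int32(152), array([251.8, 179.5])), (np.int32(140), array([266.3, 170.6]))]
  mid [527.88115583   0.65041743] slot cw deg 8.881506089780434 47.128346621751135
scene L [(np.int32(195), array([310., 224.])), (np.int32(175), array([325.4, 214.6]))]
  mid [534.51187405 188.89028928] slot cw deg 13.049755157596058 46.82726962523402
```

```bash
python3 -m inch '[[[-2,-3.1,0,5],[-4,-6.2,0,9.5],[-5.9,-9.3,0,9.5],[-5.9,-9.3,2,9.5],[-5.9,-9.3,4,9.5],[-5.9,-9.3,6,9.5],[-5.9,-9.3,7,9.5],[-5.9,-9.3,7,9.5]]]' | egrep 'clock|eef|rot|force'
python3 - <<'E'
from h import *
a=get_image('wrist');b=get_image('scene');c=get_image('side')
cv2.imwrite('pics/all2.png',np.vstack([np.hstack([cv2.resize(b[120:240,200:360],(400,300),interpolation=2),cv2.resize(c[140:245,160:300],(400,300),interpolation=2)]),np.hstack([cv2.resize(a,(400,300)),np.zeros((300,400,3),np.uint8)])]))
E
```

```text
clock: 9.7
eef_pos: [525.3, -4.0, 92.7]
tool_rot: [-3.14, -0.004, 2.975]
force: [-0.0, -0.4, 0.3]
gripper_force: 0.0
```

View pics/all2.png

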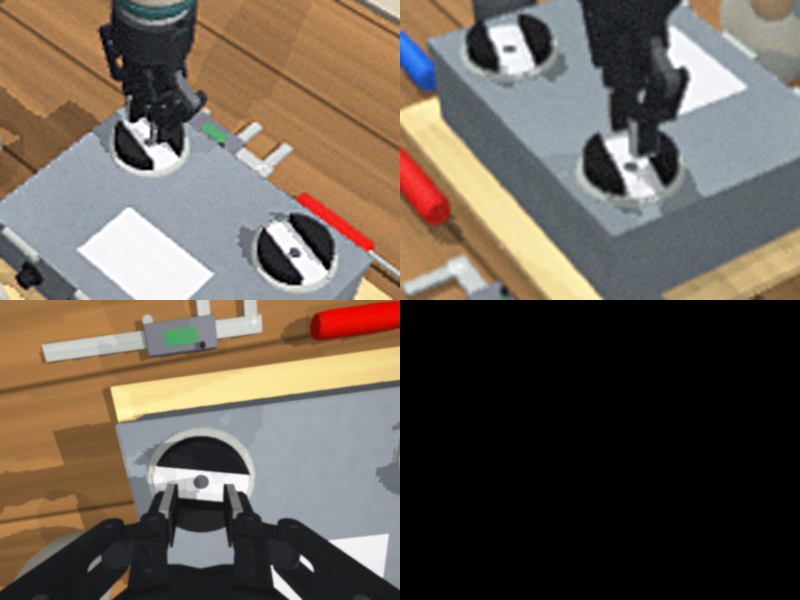

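Run:
```python
from h import *
a=get_image('wrist');g=cv2.cvtColor(a,6);s=sensors.read_state();print(s['eef_pos'],s['tool_rot'])
w=g[224:243,247:268].astype(float);print(w.min(),w.max());k=w<(w.min()+w.max())/2
n,l,st,c=cv2.connectedComponentsWithStats(k.astype(np.uint8));i=1+np.argmax(st[1:,4]);u=c[i]+[247,224];print(u,st[i,4],ray('wrist',u,98),ray('wrist',u,95))
# slot upper edge: per column first bright row above the dot
E=[]
for x in list(range(215,300,3)):
    col=g[190:236,x].astype(int);d=np.diff(col);E.append((x,190+int(d.argmax())))
E=np.array(E);print(E.tolist());W=np.array([ray('wrist',e,112)[:2] for e in E])
vx,vy,_,_=cv2.fitLine(W.astype(np.float32),cv2.DIST_HUBER,0,.5,.01).ravel();print('cw',np.degrees(np.arctan(vx/vy)))
```

```text
[527.93814264  -3.61303072  95.69703284] [3.14120176e+00 2.02346915e-03 2.97578918e+00]
90.0 247.0
[255.56281407 228.98492462] 199 [526.30371034  -4.6378918   98.        ] [527.59769593  -4.8627423   95.        ]
[[215, 208], [218, 208], [221, 209], [224, 209], [227, 209], [230, 209], [233, 209], [236, 210], [239, 210], [242, 210], [245, 211], [248, 211], [251, 212], [254, 211], [257, 212], [260, 212], [263, 213], [266, 212], [269, 213], [272, 213], [275, 213], [278, 214], [281, 214], [284, 214], [287, 214], [290, 215], [293, 215], [296, 215], [299, 216]]
cw 15.01748
```

The wrist view shows the slot under the fingers with its axis hole at (256,229) full-size; the axis is at (527,-4.7) and the slot stands 15° clockwise, so turn 5° more and descend.

```bash
python3 -m inch '[[[0.1,-0.1,0,5],[0.1,-0.1,0.5,5],[0.1,-0.1,0.9,5],[0.1,-0.1,1.2,5],[0.1,-0.1,1.5,5],[0.1,-0.1,1.8,5],[0.1,-0.1,1.8,5]]]' | egrep 'clock|eef|rot|force'; python3 -m inch '[[[0,0,0.2,0],[0,0,0.2,0],[0,0,0.2,0]]]' | egrep 'eef|force'; python3 -m inch '[[[0,0,0.2,0],[0,0,0.2,0],[0,0,0.2,0]]]' | egrep 'eef|force'
```

```text
clock: 10.48
eef_pos: [525.4, -4.8, 75.9]
tool_rot: [-3.141, -0.001, 2.889]
force: [-0.1, 0.0, 0.3]
gripper_force: 0.0
eef_pos: [525.9, -4.7, 74.6]
force: [0.2, -0.7, -0.6]
gripper_force: 0.0
eef_pos: [525.8, -4.8, 72.6]
force: [0.4, 0.9, -0.4]
gripper_force: 0.0
```

```bash
for i in 1 2 3; do python3 -m inch '[[[0,0,0.2,0],[0,0,0.2,0],[0,0,0.2,0]]]' | egrep 'eef|force:'; done
```

```text
eef_pos: [526.0, -4.8, 70.8]
force: [-0.9, 0.0, 4.0]
gripper_force: 1.6
eef_pos: [526.0, -4.8, 69.3]
force: [-2.3, -0.1, 8.5]
gripper_force: 4.4
eef_pos: [526.0, -4.8, 68.6]
force: [-4.6, -0.0, 21.7]
gripper_force: 10.8
```

```bash
python3 -m inch '[[[0,0,-0.2,6],[0,0,-0.2,12],[0,0,-0.2,18],[0,0,-0.2,24],[0,0,-0.2,30],[0,0,-0.2,36],[0,0,-0.2,42],[0,0,-0.2,48]]]' | egrep 'clock|eef|rot|force'; python3 -c 'from h import *
s=sensors.read_state();print(np.round(s["torque"],2),np.round(s["tau"],2),s["qpos"][6])'
```

```text
clock: 12.4
eef_pos: [525.1, -6.2, 69.5]
tool_rot: [-3.14, 0.001, 2.045]
force: [-4.8, -4.3, 11.8]
gripper_force: 6.5
[-0.7   0.96  0.05] [ -0.24 -44.01  -2.14 -11.81  -0.06  -1.57   0.77] 0.36626446307640115
```

```bash
python3 -m inch '[[[0,0,0,6],[0,0,0,12],[0,0,0,18],[0,0,0,24],[0,0,0,30],[0,0,0,34],[0,0,0,34]]]' | egrep 'clock|eef|rot|force'; python3 -c 'from h import *
s=sensors.read_state();print(np.round(s["torque"],2),s["qpos"][6])'
```

```text
clock: 12.98
eef_pos: [523.8, -5.8, 69.3]
tool_rot: [-3.138, 0.002, 1.454]
force: [-5.6, -1.6, 13.9]
gripper_force: 7.0
[-0.34  1.21 -0.06] -0.027789200916388486
```

```bash
for i in 1 2; do python3 -m inch '[[[0,0,0,3],[0,0,0,5],[0,0,0,5]]]' | egrep 'rot|force:'; python3 -c 'from h import *
s=sensors.read_state();print(np.round(s["torque"],2),round(s["tau"][6],2),s["qpos"][6])'; done
```

```text
tool_rot: [-3.14, -0.0, 1.369]
force: [-3.6, 0.1, 11.1]
gripper_force: 7.1
[ 0.16  0.84 -0.02] -0.23 -0.084528874878883
tool_rot: [-3.141, -0.001, 1.286]
force: [-1.9, 1.6, 9.8]
gripper_force: 20.3
[0.34 0.66 0.79] -1.02 -0.14100937099438168
```

Torque 0.8 Nm: the right fastener is at its stop. Back off, lift and go to the left one.

```bash
python3 -m inch '[[[0,0,0,-7],[0,0,-3,-9],[0,0,-5,-16],[3,-0.8,-6,-23],[7,-1.7,-6,-30],[11,-2.7,-6,-37],[15,-3.7,-6,-44],[18.6,-4.6,-6,-51]]]' | egrep 'eef|force:'; python3 -m inch '[[[0,0,0,-7],[0,0,0,-14],[0,0,0,-21],[0,0,0,-28],[0,0,1.5,-35],[0,0,3,-37],[0,0,3,-37],[0,0,3,-37]]]' | egrep 'clock|eef|rot|force:'
python3 - <<'E'
from h import *
a=get_image('wrist');b=get_image('scene')
cv2.imwrite('pics/w3.png',a);cv2.imwrite('pics/all3.png',np.hstack([cv2.resize(b[120:240,200:360],(400,300),interpolation=2),cv2.resize(a,(400,300))]))
E
```

```text
eef_pos: [534.3, 189.5, 128.7]
force: [1.6, 0.7, -0.4]
gripper_force: 0.0
clock: 14.82
eef_pos: [533.9, 186.2, 97.9]
tool_rot: [-3.14, -0.002, 2.817]
force: [0.4, -0.9, 0.0]
gripper_force: 0.0
```

View pics/all3.png

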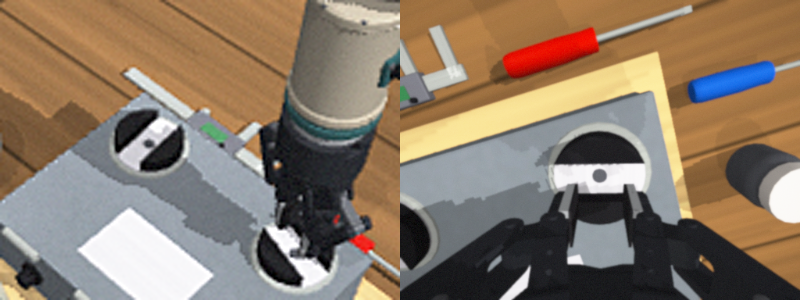

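The scene crop shows the right slot now across the free edge (149,142); the wrist view has the left slot aligned with the fingers, its axis hole at (600,176) → (256,225) full-size.

Run:
```python
from h import *
g=cv2.cvtColor(get_image('wrist'),6);s=sensors.read_state();print(s['eef_pos'],s['tool_rot'])
w=g[216:235,246:267].astype(float);k=w<(w.min()+w.max())/2
n,l,st,c=cv2.connectedComponentsWithStats(k.astype(np.uint8));i=1+np.argmax(st[1:,4]);u=c[i]+[246,216];print(u,st[i,4],ray('wrist',u,97))
E=np.array([(x,185+int(np.diff(g[185:228,x].astype(int)).argmax())) for x in range(215,300,4)]);print(E[:,1])
W=np.array([ray('wrist',e,112)[:2] for e in E]);vx,vy,_,_=cv2.fitLine(W.astype(np.float32),cv2.DIST_HUBER,0,.5,.01).ravel();print('cw',np.degrees(np.arctan(vx/vy)))
```

```text
[535.14563248 186.92056023  99.32555299] [3.14078551e+00 1.04500146e-03 2.81787995e+00]
[253.8008658  222.87012987] 231 [531.20627585 185.83007717  97.        ]
[207 208 207 208 207 207 207 207 207 207 207 207 207 207 206 207 207 206
 206 206 206 206]
cw 17.538227
```

```bash
python3 -m inch '[[[0.3,-0.2,0,-1],[0.3,-0.2,0.6,-1],[0.3,-0.2,1.2,-1],[0.3,-0.2,1.6,-1],[0.3,-0.2,2,-1],[0.3,-0.2,2.2,-1],[0.3,-0.2,2.2,-1]]]' | egrep 'clock|eef|force:'; for i in 1 2 3; do python3 -m inch '[[[0,0,0.2,0],[0,0,0.2,0],[0,0,0.2,0]]]' | egrep 'eef|force:'; done
```

```text
clock: 15.55
eef_pos: [530.7, 185.5, 75.9]
force: [0.1, 0.5, -0.2]
gripper_force: 0.0
eef_pos: [531.2, 185.7, 74.6]
force: [-0.7, -0.3, 0.7]
gripper_force: 0.0
eef_pos: [531.1, 185.7, 72.6]
force: [-0.1, 0.2, -0.2]
gripper_force: 0.0
eef_pos: [531.0, 185.6, 70.5]
force: [0.9, 1.1, -0.6]
gripper_force: 0.0
```

```bash
python3 -m inch '[[[0,0,0,6],[0,0,0,12],[0,0,0,18],[0,0,0,24],[0,0,0,30],[0,0,0,36],[0,0,0,42],[0,0,0,48]]]' | egrep 'clock|eef|rot|force:'; python3 -m inch '[[[0,0,0,6],[0,0,0,12],[0,0,0,18],[0,0,0,24],[0,0,0,30],[0,0,0,35],[0,0,0,35]]]' | egrep 'clock|eef|rot|force:';  for i in 1 2; do python3 -c 'from h import *
s=sensors.read_state();print(np.round(s["torque"],2),round(s["tau"][6],2),s["qpos"][6])'; python3 -m inch '[[[0,0,0,3],[0,0,0,4],[0,0,0,4]]]' | egrep 'rot|force:';done; python3 -c 'from h import *
s=sensors.read_state();print(np.round(s["torque"],2),round(s["tau"][6],2),s["qpos"][6])'
```

```text
clock: 16.97
eef_pos: [530.6, 186.2, 70.6]
tool_rot: [-3.141, -0.001, 1.994]
force: [-0.8, 0.5, 0.3]
gripper_force: 1.8
clock: 17.55
eef_pos: [530.6, 186.3, 70.5]
tool_rot: [-3.141, 0.0, 1.386]
force: [0.3, 1.5, 0.4]
gripper_force: 0.4
[0.16 0.12 0.04] -0.62 -0.3652155229561334
tool_rot: [-3.141, -0.0, 1.321]
force: [-0.8, 2.3, -0.9]
gripper_force: 4.2
[0.38 0.22 0.2 ] -0.37 -0.4107482218104543
tool_rot: [-3.141, 0.0, 1.254]
force: [-0.8, 2.2, 0.8]
gripper_force: 28.5
[0.44 0.25 1.6 ] -1.76 -0.457584993772623
```

```bash
python3 -m inch '[[[0,0,0,-7],[0,0,-1,-9],[0,0,-3,-9],[0,0,-6,-9],[0,0,-10,-9],[0,0,-12,-9],[2,-3,-12,-9],[4,-6,-12,-9]]]' | egrep 'clock|eef|rot|force:'; python3 -m inch '[[[0,-4,0,0],[0,-8,0,0],[0,-10,0,0],[0,-10,0,0],[0,-10,0,0]]]' | egrep 'clock|eef|rot|force:'
python3 - <<'E'
from h import *
a=get_image('wrist');b=get_image('scene');c=get_image('side')
cv2.imwrite('pics/all4.png',np.hstack([cv2.resize(b[120:240,200:360],(400,300),interpolation=2),cv2.resize(c[120:260,150:336],(400,300),interpolation=2)]))
for nm,p in{'R':(260,177),'L':(318,221)}.items():
    g=cv2.cvtColor(b,6);m=np.zeros_like(g);cv2.circle(m,p,17,255,-1);k=((g<55)*255).astype(np.uint8)&m
    n,l,st,q=cv2.connectedComponentsWithStats(k);o=np.argsort(-st[1:,4])[:2]+1
    A,B=[ray('scene',q[i],110)[:2] for i in o];d=A-B;d*=-np.sign(d[1]);print(nm,st[o,4],(A+B)/2,'cw',np.degrees(np.arctan2(-d[1],d[0])))
E
```

```text
clock: 18.72
eef_pos: [489.7, 240.8, 193.5]
tool_rot: [3.136, -0.003, 1.395]
force: [-0.2, 0.1, -0.9]
gripper_force: 0.0
clock: 19.13
eef_pos: [388.2, 259.2, 191.6]
tool_rot: [3.141, -0.001, 1.404]
force: [0.8, -0.4, -0.1]
gripper_force: 0.0
R [150 143] [ 5.27980858e+02 -1.53869765e-01] cw 93.69127894625579
L [172 161] [534.33476718 187.91603965] cw 94.6938602614376
```

View pics/all4.png

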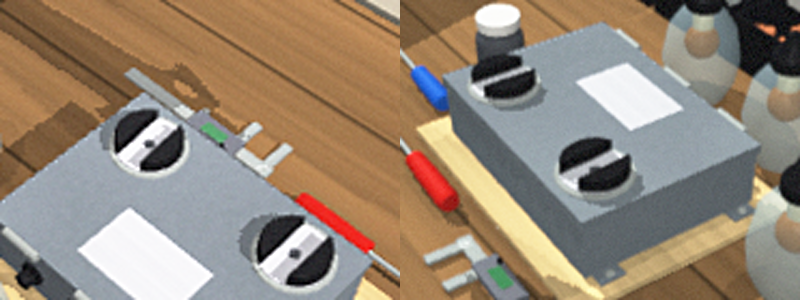

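Both slots, at (149,143) and (293,252) in the scene crop, stand across the free edge at their stops (≈94° measured against the box's ≈92°), the cover is flush, nothing else moved and the hand is clear.

```bash
python3 -c 'from cell import order; print(order.finish_job())'
```

```text
the job is handed in; nothing more can be done
None
```

The cover is down and looks flush in the camera images, both fasteners are turned clockwise to their stops, and the hand is clear; the job is handed in, but no verdict came back.

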